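# Put the finishing tools back in their fitted trays

### The arm

A 6-joint arm with a two-finger parallel gripper is mounted at the origin on the work surface. World frame = base frame: x ahead of the robot, y to its left, z up, the work surface at z = 0. Lengths are in m, angles in degrees, forces in N, time in s.
With the tool pointing down it reaches from about 0.25 to 0.725 m from the base axis. Payload 9.7 kg.
Tool frame: the origin (TCP) lies midway between the tips of the shut fingers; the grasp point (between the pads) lies 19 mm behind it; z points along the fingers, y is the line along which they close (so a half turn about z gives the same grasp; the last joint's range is limited). The gripper opens to 85 mm and grips with 20 to 120 N. Pads are 22 mm wide; open, the fingers measure 114 mm over their backs; the gripper's body (76 mm by 85 mm) begins 54 mm behind the grasp point. The pads swing forward as they close: fully open they stand 13 mm farther back than shut.
Start: joints at [-75.172, 4.979, 10.078, 95.1, 0, 90], TCP at [0.141, -0.532, 0.231] pointing down, gripper open.
Joint ranges: [-179.16, 179.16], [-48.56, 103.87], [-65.8, 70.77], [-126.05, 130.52], [-82.76, 87.17], [-180, 180]. Speed limits (degrees/s): [127.2, 127.2, 147.25, 180, 180, 180].

### API

Orientations are given as [roll, pitch, yaw] about the fixed x, y, z axes, in that order (R = Rz(yaw) Ry(pitch) Rx(roll)).
In Python, from workcell import * gives the robot as it stands.
- The arm moves only by the tool servo_tool, never from a script. Its argument "moves" is a list of rows, each a list of 4 numbers: the shift along the world's x, y, z in shares of 40 cm (1.0 is 40 cm), then the turn about the world's z in normalised numbers (1 is 4 rad). A call has 1 to 20 rows; each row is the pose to reach, as a shift and turn from the pose commanded when the call began; what a row does not reach only later rows make up. A row lasts 1/12 s, in which the tool goes at most 41.7 mm and 7.16 degrees, less where a joint would pass 70% of its speed; a pose out of reach is approached as far as the arm can. No shift or turn number may pass 1 either way. A call with a gripper value outside its range is refused whole. "claw" is the closure, from 0 (fully open) to 1 (shut), set as the call begins (left out, the last holds). The fingers move at their own pace and stop on an object; "force" is the grip in N (left out, the last holds). Time passes only in rows, so rows that repeat a pose let the fingers close. It gives the time, the measured TCP pose, the force, the opening and the grip force at its end, in the units of the state.
- get_obs(): the state, without advancing time (a new reading comes with each control period).
- camera(name): name is "scene" or "top" or "wrist"; returns the picture (420x560x3 uint8, red, green, blue); there is no depth.
- get_calibration(name): a dict with "fx", "fy", "cx", "cy" (pixels), "rvec" (rotation vector, rad) and "tvec" (3), from world to camera coordinates, as OpenCV has them; the wrist camera has in their place "tool_from_camera" (4x4, takes a point from camera to tool coordinates, whose origin is the TCP and whose axes are the flange's). Camera axes: x right, y down, z forward; pixel columns grow to the right and rows downward; lengths in m; the calibration is good to about 2 mm. A picture is of the moment at which its call begins: read the wrist's pose just before it. get_calibration takes no time and is no camera call.
- job_done(): hands the job in; it is judged then, once.
The state is a dict: "time": time; "q": joint angles; "qd": joint speeds; "joint_efforts": joint torques, N m; "ee_pos": TCP position; "tcp_rot": TCP orientation; "wrist_force": force on the tool from outside, world axes, zero at the start; "torque": the same for the moment, N m; "opening": finger opening in m; "grasp_force": force on a finger pad.
Only numpy, scipy, OpenCV 4.12 (cv2) and the standard library are available. Lean on these libraries where they do the work, as an engineer would, in place of code of your own. Each camera call takes 0.05 s, during which the arm holds its last target. There are 200 camera calls.

### The job

Put the four finishing tools back in their fitted trays: the block plane, the red rubber sanding block, the steel try square and the round wax tin each go in the tray whose recess is cut to its shape, lying flat and turned to fit, right down on the recess floor. Leave the white coaster that lies among the tools, with a router bit on it, where it is.

Things in the scene. Friction and masses are not known exactly. Their poses are not given: they have to be found in the camera images.
- plane: Small block plane on its sole: dark steel body, brass cap, dark wooden knob at the rounded toe (+x). 140 mm long (x), 44 wide (y), 43 high. Origin mid-sole. Side cheeks, 44 mm over their outer faces, rise to 26 mm from x -50 to +34 mm: grip across them at the origin, fingertips 9 mm or more above the sole. Loose, 0.4 to 0.63 kg.
- sanding_block: Red rubber sanding block lying on its flat face: a base 115 mm (x) by 62 mm (y) and 12 mm high, on it a narrower hand grip 104 by 46 mm up to 31 mm, the top at 38 mm. Origin at the centre of its underside. Grip across the 46 mm (y) above the base, between 13 and 31 mm up. Loose, about 0.22 kg.
- wax_tin: Round aluminium tin with a lid, closed, standing upright: 60 mm across the lid (upper 12 mm), 58 mm below it, 28 mm high. Origin at the centre of its underside. Loose, about 0.11 kg.
- try_square: Steel try square lying flat, an L; origin at the underside, centre of the L's bounding rectangle (90 mm x by 80 mm y). Stock 90 (x) by 20 (y) by 22 mm high, centred at x 0, y -30 mm: grip its middle across y. Blade 20 mm wide, 3 mm thick, x +25 to +45, y -20 to +40 mm, 9.5 to 12.5 mm up. Loose, 0.3 kg.
- plane_tray: Fixed plywood tray, 172 (x) by 112 (y) by 9 mm high; origin at the centre of its underside. Recess 6 mm deep, grey felt floor 3 mm up: a long rectangle, 156 mm (x) by 60 mm (y), centred: for the plane, either way round. 8 mm free round the tool: no room for fingers below the rim.
- block_tray: Fixed plywood tray, 172 (x) by 112 (y) by 9 mm high; origin at the centre of its underside. Recess 6 mm deep, grey felt floor 3 mm up: a broad rectangle, 131 mm (x) by 78 mm (y), centred: for the sanding block, either way round. 8 mm free round the tool: no room for fingers below the rim.
- tin_tray: Fixed plywood tray, 172 (x) by 112 (y) by 9 mm high; origin at the centre of its underside. Recess 6 mm deep, grey felt floor 3 mm up: a circle 76 mm across, centred: for the wax tin. 8 mm free round the tool: no room for fingers below the rim.
- square_tray: Fixed plywood tray, 172 (x) by 112 (y) by 9 mm high; origin at the centre of its underside. Recess 6 mm deep, grey felt floor 3 mm up: an L, fits one way: square's origin and axes on the tray's. Stock trough 106 (x) by 36 mm (y), centre x 0, y -30; blade trough x 17 to 53, y -12 to 48 mm. 8 mm free round the tool: no room for fingers below the rim.
- coaster_a: White round ceramic coaster, 92 mm across and 8 mm thick, loose, with a steel router bit (about 20 mm thick, 56 mm long) lying on it; origin at the centre of its underside. Not to be moved. It lies in the row of tools (a second one, farther back, is not listed).
Mind the look-alikes: they are no part of the job. Leave any orange look-alike of the plane_tray alone. Of the things that look like the wax_tin, take the one that is farthest to the robot's right at the start.

How it is judged:
By the outcome, as a careful person would: the job done as asked, in the order asked, and still so for the second after the job is handed in, with the robot touching nothing.
It also fails if it takes over 115 s, if anything falls off the work surface, if the arm or the gripper's body presses on something with over 40 N, if the wrist force passes 120 N, or if a joint passes its speed limit or range.

## Working session

There is one attempt and no reset: what is moved stays moved. The work goes in short steps, Python scripts to look and compute and a tool call to move; the robot and the scene stay as the last step left them, time stands still between calls to the robot, and variables do not carry over. Pictures are saved under pics/ and viewed, at most 14 in all, crops included, and the job is handed in when it is done.

Besides the shell and the picture viewer there is one more tool, called after "Request:" as name([rows], argument=value, ...), one row to a line, values as JSON. servo_tool: Moves the arm, as the interface text tells. Its arguments: {"type":"object","properties":{"moves":{"type":"array","items":{"type":"array","items":{"type":"number"}}},"claw":{"type":"number"},"force":{"type":"number"}},"required":["moves"]}

```bash
mkdir -p pics
cat > h.py <<'E'
from workcell import *
import numpy as np, cv2
def save(n,f): 
    im=camera(n); cv2.imwrite('pics/'+f,im[:,:,::-1]); return im
def ray(n,uv):
    c=get_calibration(n); R=cv2.Rodrigues(np.array(c['rvec'],float))[0]; t=np.array(c['tvec'],float).ravel()
    d=R.T@np.array([(uv[0]-c['cx'])/c['fx'],(uv[1]-c['cy'])/c['fy'],1]); o=-R.T@t
    return o,d
def px2w(n,uv,z):
    o,d=ray(n,uv); return o+d*(z-o[2])/d[2]
E
python3 - <<'E'
from h import *
for n in('top','scene'):
    save(n,n+'0.png'); print(n,ray(n,(280,210)))
print(get_obs()['ee_pos'],get_obs()['tcp_rot'],get_calibration('wrist'))
E
```

```text
top (array([0.25519697, 0.05000174, 1.23486003]), array([ 0.14574192, -0.02849701, -0.98894983]))
scene (array([ 1.15978436, -0.27060329,  1.07087444]), array([-0.55602641,  0.22317296, -0.8006827 ]))
[ 0.14069409 -0.53149348  0.23066503] [-1.79933217e+02  1.17259571e-03  1.48290330e+01] {'fx': 333.47806042884815, 'fy': 333.47806042884815, 'cx': 279.34795074238434, 'cy': 212.25988113226447, 'tool_from_camera': array([[ 3.45836735e-04, -9.56759397e-01, -2.90880279e-01,
         7.54547176e-02],
       [ 9.99999862e-01,  4.45830430e-04, -2.77487931e-04,
        -4.12972626e-04],
       [ 3.95172466e-04, -2.90880142e-01,  9.56759419e-01,
        -1.42497060e-01],
       [ 0.00000000e+00,  0.00000000e+00,  0.00000000e+00,
         1.00000000e+00]])}
```

View pics/top0.png

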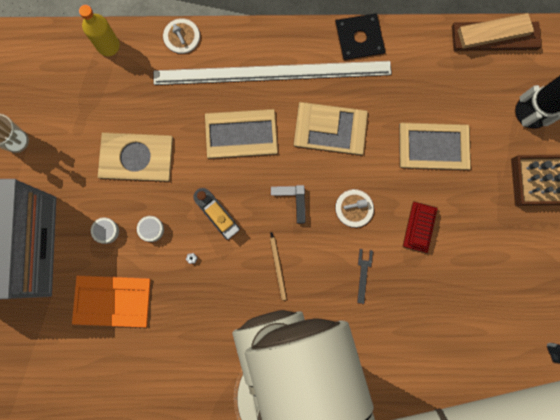

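View pics/scene0.png

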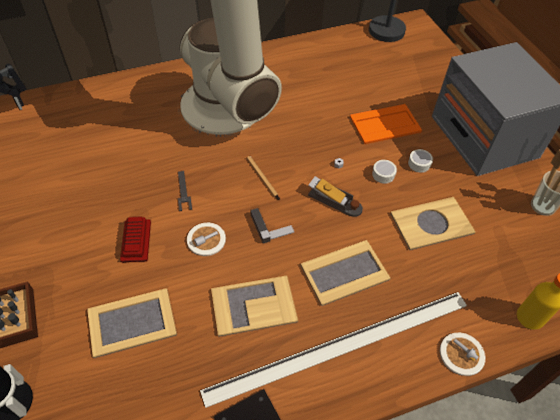

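The top view shows the tray row at about y=130–155: tin (135,156), plane (241,133), square (331,128) and block (435,146). The tools are the plane (217,215), square (295,200), coaster (355,208) and red block (421,227).

There are two wax-tin candidates, at (104,231) and (150,229). The robot's right is image right, so (150,229) fits. I'll leave the orange tray at (112,301) alone.

Run:
```python
from h import *
im=cv2.imread('pics/top0.png')
cr=im[185:275,80:260]; cv2.imwrite('pics/tins.png',cv2.resize(cr,None,fx=4,fy=4,interpolation=cv2.INTER_CUBIC))
print({k:v for k,v in get_calibration('top').items() if k[0]in'fc'})
hsv=cv2.cvtColor(im,cv2.COLOR_BGR2HSV)
# trays: fit rect to plywood
for nm,(u,v) in dict(tin=(135,156),plane=(241,133),square=(331,128),block=(435,146)).items():
    w=im[v-40:v+40,u-50:u+50]; h=hsv[v-40:v+40,u-50:u+50]
    m=((h[:,:,0]>12)&(h[:,:,0]<30)&(h[:,:,2]>150)&(h[:,:,1]>50)).astype(np.uint8)
    m=cv2.morphologyEx(m,cv2.MORPH_OPEN,np.ones((3,3)))
    cs=cv2.findContours(m,cv2.RETR_EXTERNAL,cv2.CHAIN_APPROX_NONE)[0]; c=max(cs,key=cv2.contourArea).reshape(-1,2)+[u-50,v-40]
    P=np.array([px2w('top',p,.009)[:2] for p in c]).astype(np.float32)
    r=cv2.minAreaRect(P*1000); print(nm,r)
# red block
def seg(nm,m,u0,v0,z):
    m=cv2.morphologyEx(m.astype(np.uint8),cv2.MORPH_OPEN,np.ones((2,2)))
    cs=cv2.findContours(m,cv2.RETR_EXTERNAL,cv2.CHAIN_APPROX_NONE)[0]; c=max(cs,key=cv2.contourArea).reshape(-1,2)+[u0,v0]
    P=np.array([px2w('top',p,z)[:2] for p in c]).astype(np.float32)
    print(nm,cv2.minAreaRect(P*1000))
h=hsv[195:260,395:450]; seg('red',((h[:,:,0]<6)|(h[:,:,0]>170))&(h[:,:,1]>180)&(h[:,:,2]>60),395,195,.025)
for n,p in dict(tin=((150,229),.028),plane=((217,215),.03),sq=((295,200),.02),coaster=((355,208),.008),red=((421,225),.038)).items(): print(n,px2w('top',*p))
```

```text
{'fx': 512.9342669909572, 'fy': 512.9342669909572, 'cx': 275.64479673414564, 'cy': 209.19522217483703}
tin ((582.7516479492188, 367.41607666015625), (193.60260009765625, 242.84095764160156), 1.5319617986679077)
plane ((611.1703491210938, 125.8359375), (209.0305938720703, 160.26156616210938), 89.36184692382812)
square ((657.6004028320312, -96.90618133544922), (212.97976684570312, 143.4829559326172), 82.752197265625)
block ((607.4736938476562, -391.5599365234375), (210.84295654296875, 146.05322265625), 86.94186401367188)
red ((385.9385986328125, -320.3119201660156), (60.086631774902344, 111.6163101196289), 74.00300598144531)
tin [0.39235279 0.32234027 0.028     ]
plane [0.42300517 0.16463013 0.03      ]
sq [ 0.4579864  -0.02151311  0.02      ]
coaster [ 0.43821077 -0.16745289  0.008     ]
red [ 0.39086264 -0.31674455  0.038     ]
```

View pics/tins.png

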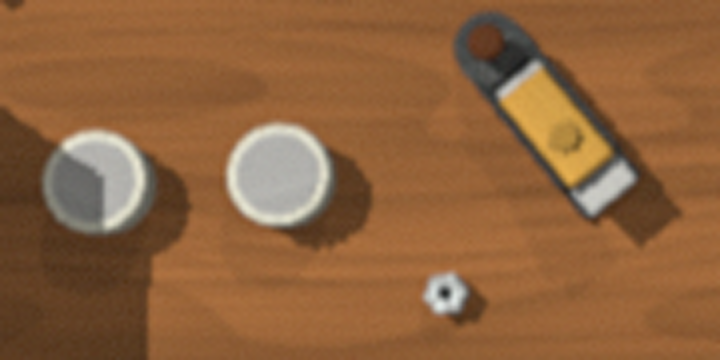

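The right tin at (150,229) has the closed lid and is the one to take. The tray segmentation leaked into the table wood, so I'll make a metric view.

```bash
cat >> h.py <<'E'
def ortho(im,n,z,x1,y1,w,h,s):
    "im warped to plane z; pixel (c,r) -> y=y1-c*s, x=x1-r*s"
    c=get_calibration(n); K=np.array([[c['fx'],0,c['cx']],[0,c['fy'],c['cy']],[0,0,1]])
    R=cv2.Rodrigues(np.array(c['rvec'],float))[0]; t=np.array(c['tvec'],float).ravel()
    r,cc=np.mgrid[0:h,0:w]; P=np.stack([x1-r*s,y1-cc*s,np.full(r.shape,z)],-1)@R.T+t
    return cv2.remap(im,(c['fx']*P[...,0]/P[...,2]+c['cx']).astype(np.float32),(c['fy']*P[...,1]/P[...,2]+c['cy']).astype(np.float32),cv2.INTER_CUBIC)
E
python3 - <<'E'
from h import *
im=cv2.imread('pics/top0.png')
o=ortho(im,'top',.009,.71,.47,800,520,.00125)
o=o[:200]; 
hs=cv2.cvtColor(o,cv2.COLOR_BGR2HSV)
for p in [(60,60),(60,150)]: print(hs[p[1],p[0]])
# tools, z=.025
o2=ortho(im,'top',.02,.53,.40,800,260,.00100)
cv2.imwrite('pics/orth.png',np.vstack([o,o2]))
E
```

```text
[ 13 151 159]
[ 19 112 196]
```

View pics/orth.png

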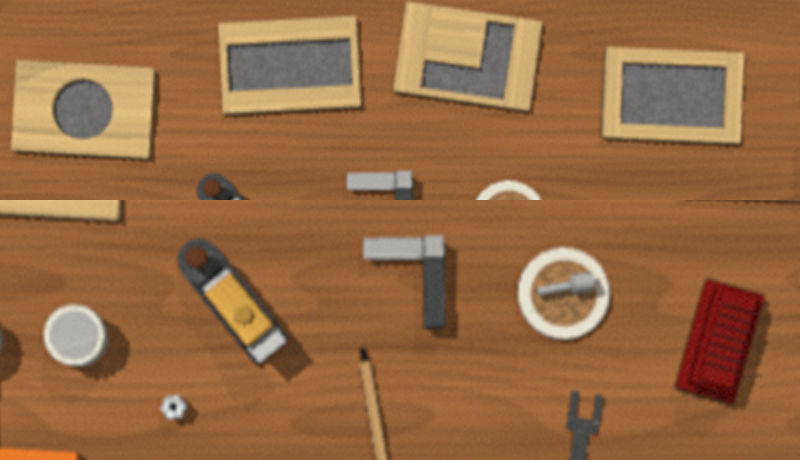

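The metric view is clear. In the top strip the square tray's stock trough lies at the bottom and its blade trough at the right, so the tray's yaw is about -97°. In the bottom strip the try square's stock is at the right and its blade at the top left, so its yaw is about 0°. Next I'll fit these precisely.

```bash
cat >> h.py <<'E'
def fit(nm,im,n,z,x1,y1,w,h,cond,hull=True):
    s=.0005; o=ortho(im,n,z,x1,y1,int(w/s),int(h/s),s); hs=cv2.cvtColor(o,cv2.COLOR_BGR2HSV).astype(int)
    m=cv2.morphologyEx(cond(hs).astype(np.uint8),cv2.MORPH_OPEN,np.ones((7,7)))
    c=max(cv2.findContours(m,cv2.RETR_EXTERNAL,cv2.CHAIN_APPROX_NONE)[0],key=cv2.contourArea).reshape(-1,2)
    P=np.stack([x1-c[:,1]*s,y1-c[:,0]*s],1)*1000
    (a,b),(d,e),t=cv2.minAreaRect(P.astype(np.float32)); 
    print(nm,'c %.1f %.1f size %.1f %.1f long-axis deg %.1f'%(a,b,d,e,(t if d>e else t+90)%180)); return P
E
python3 - <<'E'
from h import *
im=cv2.imread('pics/top0.png')
ply=lambda h:(h[...,0]>=15)&(h[...,0]<30)&(h[...,1]<140)&(h[...,2]>120)
felt=lambda h:(h[...,1]<70)
X=lambda r:.71-.00125*r; Y=lambda c:.47-.00125*c
for n,c,r in(('tin',83,110),('plane',290,65),('square',468,58),('block',673,96)):
    fit(n,im,'top',.009,X(r)+.075,Y(c)+.105,.21,.15,ply)
    fit(n+' felt',im,'top',.009 if 0 else .003,X(r)+.05,Y(c)+.08,.16,.1,felt)
gray=lambda h:(h[...,1]<110)
P=fit('wax',im,'top',.028,.435,.365,.09,.09,lambda h:(h[...,1]<90)&(h[...,2]>110)); print(cv2.minEnclosingCircle(P.astype(np.float32)))
fit('red',im,'top',.012,.46,-.26,.13,.15,lambda h:((h[...,0]<6)|(h[...,0]>170))&(h[...,1]>180))
fit('redtop',im,'top',.036,.46,-.26,.13,.15,lambda h:((h[...,0]<6)|(h[...,0]>170))&(h[...,1]>180))
fit('plane gray+brass',im,'top',.02,.50,.24,.14,.14,lambda h:(h[...,1]<110)&(h[...,0]>-1))
fit('brass',im,'top',.032,.50,.24,.14,.14,lambda h:(h[...,0]>17)&(h[...,0]<30)&(h[...,1]>120)&(h[...,2]>130))
fit('blade',im,'top',.0125,.51,.05,.09,.12,lambda h:(h[...,1]<60)&(h[...,2]>120))
fit('stock',im,'top',.022,.51,.05,.09,.12,lambda h:(h[...,1]<110)&(h[...,2]<110))
fit('sq',im,'top',.018,.51,.05,.09,.12,lambda h:(h[...,1]<110))
E
```

```text
tin c 574.3 367.4 size 175.0 115.1 long-axis deg 86.8
tin felt c 575.2 368.0 size 72.5 72.5 long-axis deg 0.0
plane c 630.1 108.5 size 115.2 175.1 long-axis deg 93.1
plane felt c 631.0 108.4 size 57.3 154.0 long-axis deg 93.0
square c 640.9 -114.3 size 174.9 115.4 long-axis deg 81.8
square felt c 641.6 -114.9 size 104.0 93.5 long-axis deg 81.7
block c 592.0 -370.9 size 177.0 115.4 long-axis deg 87.5
block felt c 592.8 -372.7 size 128.1 75.5 long-axis deg 87.6
wax c 394.2 324.2 size 61.5 61.5 long-axis deg 0.0
((394.41473388671875, 324.1343994140625), 31.483829498291016)
red c 389.7 -321.8 size 61.2 113.3 long-axis deg 164.1
redtop c 387.1 -314.6 size 60.0 111.1 long-axis deg 164.1
plane gray+brass c 443.8 179.1 size 112.4 44.4 long-axis deg 40.2
brass c 419.1 160.4 size 66.6 33.8 long-axis deg 38.8
blade c 483.6 -1.3 size 22.5 77.3 long-axis deg 92.3
stock c 437.5 -30.5 size 71.0 18.0 long-axis deg 0.0
sq c 449.2 -0.8 size 94.5 77.5 long-axis deg 0.0
```

The manual's scale: shifts go in shares of 40 cm and turns go in shares of 4 rad. Converting my numbers, 24.9 cm / 40 = 0.6225, 21 cm / 40 = 0.525, -0.536 rad / 4 = -0.134.

Request:
servo_tool([
  [0.2,0.175,-0.0375,-0.03],
  [0.4,0.35,-0.075,-0.0625],
  [0.6225,0.525,-0.125,-0.134],
  [0.6225,0.525,-0.125,-0.134],
  [0.6225,0.525,-0.125,-0.134],
  [0.6225,0.525,-0.125,-0.134],
  [0.6225,0.525,-0.125,-0.134],
  [0.6225,0.525,-0.125,-0.134],
  [0.6225,0.525,-0.125,-0.134],
  [0.6225,0.525,-0.125,-0.134],
  [0.6225,0.525,-0.125,-0.134],
  [0.6225,0.525,-0.125,-0.134],
], claw=0, force=40)

```text
time: 1.1
ee_pos: [0.3891, -0.3223, 0.1814]
tcp_rot: [180.0, 0.0, -15.9]
wrist_force: [0.7, 0.5, -0.1]
opening: 0.0857
grasp_force: 0.0
```

```bash
cat >> h.py <<'E'
from scipy.spatial.transform import Rotation as Ro
def wortho(im,ob,z,x1,y1,w,h,s):
    c=get_calibration('wrist'); T=np.array(c['tool_from_camera'])
    r,p,y=ob['tcp_rot']; R=Ro.from_euler('xyz',[r,p,y],degrees=True).as_matrix()
    rr,cc=np.mgrid[0:h,0:w]; P=np.stack([x1-rr*s,y1-cc*s,np.full(rr.shape,z)],-1)-ob['ee_pos']
    P=(P@R-T[:3,3])@T[:3,:3]
    return cv2.remap(im,(c['fx']*P[...,0]/P[...,2]+c['cx']).astype(np.float32),(c['fy']*P[...,1]/P[...,2]+c['cy']).astype(np.float32),cv2.INTER_CUBIC)
def rects(nm,o,s,x1,y1,cond,amin=200):
    hs=cv2.cvtColor(o,cv2.COLOR_BGR2HSV).astype(int)
    m=cv2.morphologyEx(cond(hs).astype(np.uint8),cv2.MORPH_OPEN,np.ones((5,5)))
    for c in sorted(cv2.findContours(m,cv2.RETR_EXTERNAL,cv2.CHAIN_APPROX_NONE)[0],key=cv2.contourArea)[::-1][:3]:
        c=c.reshape(-1,2); P=np.stack([x1-c[:,1]*s,y1-c[:,0]*s],1)*1000
        (a,b),(d,e),t=cv2.minAreaRect(P.astype(np.float32))
        if d*e>amin: print(nm,'c %.1f %.1f size %.1f %.1f long %.1f'%(a,b,d,e,(t if d>e else t+90)%180))
def wsnap(f):
    ob=get_obs(); im=camera('wrist')[:,:,::-1].copy(); cv2.imwrite('pics/'+f,im); return ob,im
E
python3 - <<'E'
from h import *
ob,im=wsnap('w1.png'); print(ob['time'],ob['ee_pos'],ob['tcp_rot'],ob['q'])
s=.0005;x1,y1=.46,-.24
red=lambda h:((h[...,0]<6)|(h[...,0]>170))&(h[...,1]>150)
A=[]
for z in(.012,.038):
    o=wortho(im,ob,z,x1,y1,320,280,s); rects('red%.3f'%z,o,s,x1,y1,red); A.append(o)
A=[wortho(im,ob,z,x1,y1,320,280,s) for z in (.012,.034)]
cv2.imwrite('pics/w1o.png',np.hstack(A))
E
```

```text
1.1 [ 0.38911644 -0.32230521  0.18138189] [ 1.79986398e+02  1.43490332e-02 -1.59160078e+01] [-3.96246787e+01 -1.88506928e+00 -2.46918104e+00  8.94235569e+01
 -1.82238834e-02  1.56291329e+02]
red0.012 c 391.9 -324.9 size 61.0 114.9 long 164.1
red0.038 c 397.7 -326.3 size 55.8 105.3 long 164.1
```

View pics/w1o.png

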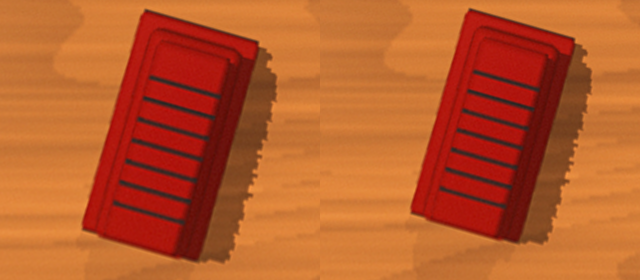

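Scaled: -17 cm / 40 = -0.425, -15 cm / 40 = -0.375.

Request:
servo_tool([
  [0.005,-0.005,-0.1,0],
  [0.005,-0.005,-0.2,0],
  [0.005,-0.005,-0.3,0],
  [0.005,-0.005,-0.375,0],
  [0.005,-0.005,-0.425,0],
  [0.005,-0.005,-0.425,0],
  [0.005,-0.005,-0.425,0],
  [0.005,-0.005,-0.425,0],
])

```text
time: 1.82
ee_pos: [0.392, -0.3249, 0.0131]
tcp_rot: [179.9, -0.1, -16.0]
wrist_force: [0.2, 1.0, 0.7]
opening: 0.0853
grasp_force: 0.0
```

Request:
servo_tool([
  [0,0,0,0],
  [0,0,0,0],
  [0,0,0,0],
  [0,0,0,0],
  [0,0,0,0],
  [0,0,0,0],
  [0,0,0,0],
  [0,0,0,0],
], claw=1, force=40)

```text
time: 2.48
ee_pos: [0.3923, -0.3243, 0.0126]
tcp_rot: [179.9, -0.1, -15.9]
wrist_force: [-1.4, -0.5, 5.4]
opening: 0.0451
grasp_force: 41.8
```

Scaled: 20.1 cm / 40 = 0.5025, 14 cm / 40 = 0.35, 1.807 rad / 4 = 0.4518.

Request:
servo_tool([
  [0,0,0.1,0],
  [0,0,0.2,0],
  [0.05,-0.0125,0.3,0.025],
  [0.125,-0.0325,0.35,0.055],
  [0.5025,-0.1225,0.35,0.4518],
  [0.5025,-0.1225,0.35,0.4518],
  [0.5025,-0.1225,0.35,0.4518],
  [0.5025,-0.1225,0.35,0.4518],
  [0.5025,-0.1225,0.35,0.4518],
  [0.5025,-0.1225,0.35,0.4518],
  [0.5025,-0.1225,0.35,0.4518],
  [0.5025,-0.1225,0.35,0.4518],
  [0.5025,-0.1225,0.35,0.4518],
  [0.5025,-0.1225,0.35,0.4518],
  [0.5025,-0.1225,0.35,0.4518],
  [0.5025,-0.1225,0.35,0.4518],
  [0.5025,-0.1225,0.35,0.4518],
  [0.5025,-0.1225,0.35,0.4518],
  [0.5025,-0.1225,0.35,0.4518],
  [0.5025,-0.1225,0.35,0.4518],
])

```text
time: 4.15
ee_pos: [0.5928, -0.3726, 0.1512]
tcp_rot: [-180.0, -0.0, 87.5]
wrist_force: [0.4, 0.8, -2.3]
opening: 0.0448
grasp_force: 42.6
```

Run:
```python
from h import *
ob,im=wsnap('w2.png'); print(ob['time'],ob['ee_pos'],ob['tcp_rot'],ob['opening'])
s=.0005;x1,y1=.67,-.26
o=wortho(im,ob,.009,x1,y1,460,310,s); cv2.imwrite('pics/w2o.png',np.vstack([np.hstack([o,np.zeros((310,100,3),np.uint8)]),cv2.resize(im,(560,420))[:290]]))
```

```text
4.15 [ 0.59276894 -0.37261702  0.15122656] [-1.79991914e+02 -5.90749105e-03  8.74791047e+01] 0.04483338818762102
```

View pics/w2o.png

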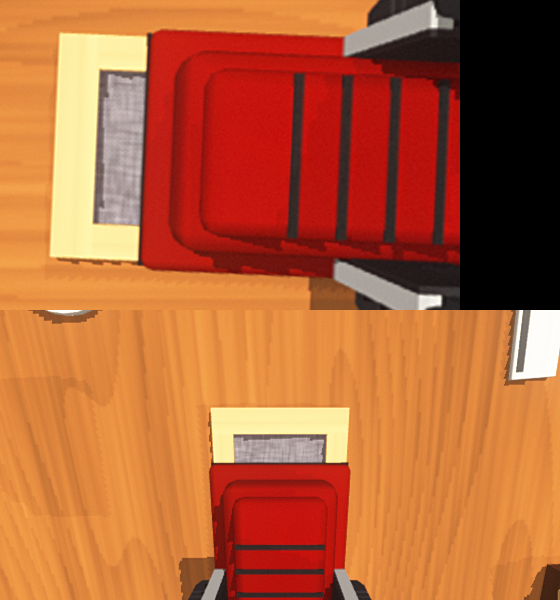

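The tray edges sit at ortho (60,33) and (51,258), which puts its centre at (0.594, -0.374), about 1 mm from the tool. Going down now.

Scaled: -13.6 cm / 40 = -0.34, -13.5 cm / 40 = -0.3375.

Request:
servo_tool([
  [0.0025,-0.0025,-0.1,0],
  [0.0025,-0.0025,-0.2,0],
  [0.0025,-0.0025,-0.275,0],
  [0.0025,-0.0025,-0.3075,0],
  [0.0025,-0.0025,-0.325,0],
  [0.0025,-0.0025,-0.3375,0],
  [0.0025,-0.0025,-0.34,0],
  [0.0025,-0.0025,-0.34,0],
  [0.0025,-0.0025,-0.34,0],
  [0.0025,-0.0025,-0.34,0],
])

```text
time: 5.03
ee_pos: [0.5945, -0.3741, 0.017]
tcp_rot: [179.9, 0.1, 87.6]
wrist_force: [-0.5, 0.7, -2.0]
opening: 0.0449
grasp_force: 42.5
```

Scaled: -0.15 cm / 40 = -0.0038.

Request:
servo_tool([
  [0,0,-0.0038,0],
  [0,0,-0.0038,0],
  [0,0,-0.0038,0],
])

```text
time: 5.28
ee_pos: [0.5944, -0.3741, 0.0157]
tcp_rot: [179.9, 0.1, 87.6]
wrist_force: [-0.2, -1.2, 5.0]
opening: 0.0447
grasp_force: 43.5
```

Request:
servo_tool([
  [0,0,0,0],
  [0,0,0,0],
  [0,0,0,0],
  [0,0,0,0],
  [0,0,0,0],
  [0,0,0,0],
], claw=0)

```text
time: 5.78
ee_pos: [0.5937, -0.3737, 0.0137]
tcp_rot: [-180.0, -0.0, 87.6]
wrist_force: [-0.4, 0.4, 0.3]
opening: 0.0852
grasp_force: 0.0
```

Scaled: 34 cm / 40 = 0.85, -14.3 cm / 40 = -0.3575, 1.613 rad / 4 = 0.4033.

Request:
servo_tool([
  [0,0,0.1,0],
  [0,0,0.2,0],
  [0,0,0.3,0],
  [-0.025,0.075,0.375,0.025],
  [-0.3575,0.85,0.4,0.4033],
  [-0.3575,0.85,0.4,0.4033],
  [-0.3575,0.85,0.4,0.4033],
  [-0.3575,0.85,0.4,0.4033],
  [-0.3575,0.85,0.4,0.4033],
  [-0.3575,0.85,0.4,0.4033],
  [-0.3575,0.85,0.4,0.4033],
  [-0.3575,0.85,0.4,0.4033],
  [-0.3575,0.85,0.4,0.4033],
  [-0.3575,0.85,0.4,0.4033],
  [-0.3575,0.85,0.4,0.4033],
  [-0.3575,0.85,0.4,0.4033],
  [-0.3575,0.85,0.4,0.4033],
  [-0.3575,0.85,0.4,0.4033],
  [-0.3575,0.85,0.4,0.4033],
  [-0.3575,0.85,0.4,0.4033],
])

```text
time: 7.45
ee_pos: [0.4508, -0.0338, 0.1738]
tcp_rot: [180.0, -0.0, 179.9]
wrist_force: [-0.2, 0.2, 0.3]
opening: 0.0856
grasp_force: 0.0
```

Run:
```python
from h import *
ob,im=wsnap('w3.png'); print(ob['time'],ob['ee_pos'],ob['tcp_rot'],ob['q'])
s=.0004;x1,y1=.53,.06
for z in (.0125,.022):
    o=wortho(im,ob,z,x1,y1,350,400,s); cv2.imwrite('pics/w3o%d.png'%(z*1e4),o)
A=[cv2.imread('pics/w3o125.png'),cv2.imread('pics/w3o220.png')]; cv2.imwrite('pics/w3o.png',np.hstack(A))
```

```text
7.45 [ 0.45075672 -0.0337942   0.17376379] [ 1.79999402e+02 -2.37421263e-03  1.79887349e+02] [-4.28783412e+00 -9.21017311e+00 -1.00623773e+01  8.91502073e+01
  4.23902468e-04 -4.17518356e+00]
```

View pics/w3o.png

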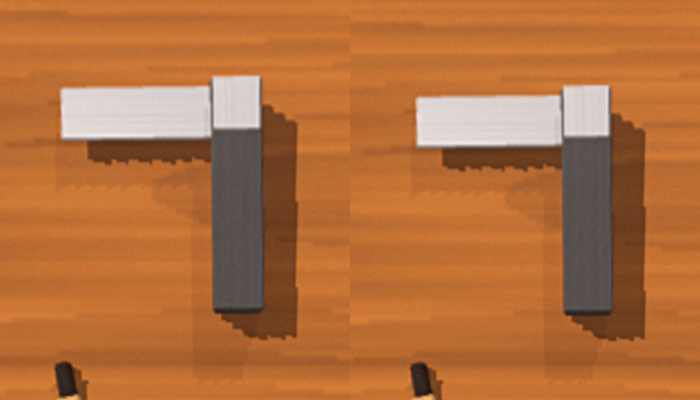

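Scaled: -16.5 cm / 40 = -0.4125, -15 cm / 40 = -0.375.

Request:
servo_tool([
  [0,-0.0025,-0.1,0],
  [0,-0.0025,-0.2,0],
  [0,-0.0025,-0.3,0],
  [0,-0.0025,-0.375,0],
  [0,-0.0025,-0.4125,0],
  [0,-0.0025,-0.4125,0],
  [0,-0.0025,-0.4125,0],
  [0,-0.0025,-0.4125,0],
])

```text
time: 8.17
ee_pos: [0.4517, -0.0348, 0.0103]
tcp_rot: [-180.0, 0.1, -180.0]
wrist_force: [-1.0, -0.2, -0.0]
opening: 0.0853
grasp_force: 0.0
```

Request:
servo_tool([
  [0,0,0,0],
  [0,0,0,0],
  [0,0,0,0],
  [0,0,0,0],
  [0,0,0,0],
  [0,0,0,0],
  [0,0,0,0],
  [0,0,0,0],
  [0,0,0,0],
  [0,0,0,0],
], claw=1, force=60)

```text
time: 9.0
ee_pos: [0.4511, -0.0348, 0.0094]
tcp_rot: [-180.0, 0.0, -179.9]
wrist_force: [-0.3, -0.9, 5.3]
opening: 0.0182
grasp_force: 59.6
```

Scaled: 16.2 cm / 40 = 0.405, -7.8 cm / 40 = -0.195, -1.719 rad / 4 = -0.4298.

Request:
servo_tool([
  [0,0,0.1,0],
  [0,0,0.2,0],
  [0,0,0.3,0],
  [0.075,-0.025,0.375,-0.025],
  [0.405,-0.195,0.375,-0.4298],
  [0.405,-0.195,0.375,-0.4298],
  [0.405,-0.195,0.375,-0.4298],
  [0.405,-0.195,0.375,-0.4298],
  [0.405,-0.195,0.375,-0.4298],
  [0.405,-0.195,0.375,-0.4298],
  [0.405,-0.195,0.375,-0.4298],
  [0.405,-0.195,0.375,-0.4298],
  [0.405,-0.195,0.375,-0.4298],
  [0.405,-0.195,0.375,-0.4298],
  [0.405,-0.195,0.375,-0.4298],
  [0.405,-0.195,0.375,-0.4298],
  [0.405,-0.195,0.375,-0.4298],
  [0.405,-0.195,0.375,-0.4298],
  [0.405,-0.195,0.375,-0.4298],
  [0.405,-0.195,0.375,-0.4298],
])

```text
time: 10.67
ee_pos: [0.6126, -0.1127, 0.1583]
tcp_rot: [-180.0, -0.0, 81.8]
wrist_force: [0.4, 0.2, -3.2]
opening: 0.0183
grasp_force: 60.0
```

Run:
```python
from h import *
ob,im=wsnap('w4.png'); print(ob['time'],ob['ee_pos'],ob['tcp_rot'])
s=.0005;x1,y1=.73,.0
o=wortho(im,ob,.009,x1,y1,460,340,s); cv2.imwrite('pics/w4o.png',o)
```

```text
10.6667 [ 0.61260849 -0.11265674  0.15832643] [-1.79955239e+02 -3.65959724e-03  8.18014967e+01]
```

View pics/w4o.png

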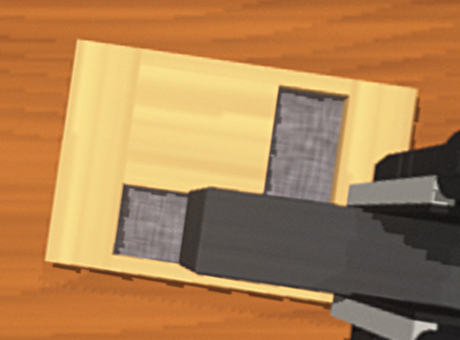

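Scaled: -14.65 cm / 40 = -0.3663, -14.6 cm / 40 = -0.365, -0.005 rad / 4 = -0.0013.

Request:
servo_tool([
  [0,0.0025,-0.1,-0.0013],
  [0,0.0025,-0.2,-0.0013],
  [0,0.0025,-0.2875,-0.0013],
  [0,0.0025,-0.325,-0.0013],
  [0,0.0025,-0.35,-0.0013],
  [0,0.0025,-0.36,-0.0013],
  [0,0.0025,-0.3625,-0.0013],
  [0,0.0025,-0.365,-0.0013],
  [0,0.0025,-0.3663,-0.0013],
  [0,0.0025,-0.3663,-0.0013],
  [0,0.0025,-0.3663,-0.0013],
])

```text
time: 11.63
ee_pos: [0.6133, -0.1118, 0.0133]
tcp_rot: [179.9, 0.0, 81.3]
wrist_force: [0.2, 0.5, -3.5]
opening: 0.0183
grasp_force: 59.9
```

Scaled: -0.1 cm / 40 = -0.0025.

Request:
servo_tool([
  [0,0,-0.0025,0],
  [0,0,-0.0025,0],
  [0,0,-0.0025,0],
])

```text
time: 11.88
ee_pos: [0.6133, -0.1118, 0.0124]
tcp_rot: [179.9, 0.0, 81.3]
wrist_force: [-1.1, 0.7, 5.8]
opening: 0.0185
grasp_force: 60.9
```

Request:
servo_tool([
  [0,0,0,0],
  [0,0,0,0],
  [0,0,0,0],
  [0,0,0,0],
  [0,0,0,0],
  [0,0,0,0],
  [0,0,0,0],
], claw=0)

```text
time: 12.47
ee_pos: [0.6127, -0.1117, 0.0112]
tcp_rot: [-180.0, -0.0, 81.3]
wrist_force: [0.2, -0.8, -0.8]
opening: 0.0854
grasp_force: 0.0
```

Scaled: 27.9 cm / 40 = 0.6975, 16.5 cm / 40 = 0.4125, -0.738 rad / 4 = -0.1845.

Request:
servo_tool([
  [0,0,0.1,0],
  [0,0,0.2,0],
  [0,0,0.3,0],
  [-0.05,0.075,0.375,-0.025],
  [-0.45,0.6975,0.4125,-0.1845],
  [-0.45,0.6975,0.4125,-0.1845],
  [-0.45,0.6975,0.4125,-0.1845],
  [-0.45,0.6975,0.4125,-0.1845],
  [-0.45,0.6975,0.4125,-0.1845],
  [-0.45,0.6975,0.4125,-0.1845],
  [-0.45,0.6975,0.4125,-0.1845],
  [-0.45,0.6975,0.4125,-0.1845],
  [-0.45,0.6975,0.4125,-0.1845],
  [-0.45,0.6975,0.4125,-0.1845],
  [-0.45,0.6975,0.4125,-0.1845],
])

```text
time: 13.72
ee_pos: [0.433, 0.1671, 0.1763]
tcp_rot: [180.0, -0.0, 39.0]
wrist_force: [-1.0, -1.0, 0.4]
opening: 0.0851
grasp_force: 0.0
```

Run:
```python
from h import *
ob,im=wsnap('w5.png'); print(ob['time'],ob['ee_pos'],ob['tcp_rot'],ob['q'])
s=.0004;x1,y1=.51,.24
cv2.imwrite('pics/w5o.png',np.hstack([wortho(im,ob,z,x1,y1,380,400,s) for z in(.0,.026)]))
```

```text
13.7167 [0.43299586 0.16708329 0.17628992] [ 1.79983531e+02 -8.50475584e-03  3.90221446e+01] [ 2.11084881e+01 -7.55334717e+00 -8.32220267e+00  8.92179863e+01
 -1.30550438e-02  1.62086343e+02]
```

View pics/w5o.png

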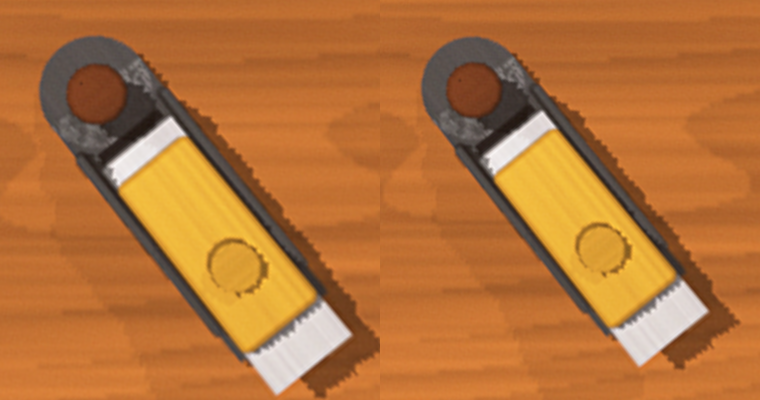

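The cheek front corners in the right panel are at (75,152) and (158,86), and the toe tip is at about (61,48). That puts the plane's origin at (0.436, 0.172) with yaw 38.8°.

Scaled: -16.6 cm / 40 = -0.415, -16.5 cm / 40 = -0.4125.

Request:
servo_tool([
  [0.0075,0.0125,-0.1,0],
  [0.0075,0.0125,-0.2,0],
  [0.0075,0.0125,-0.3,0],
  [0.0075,0.0125,-0.375,0],
  [0.0075,0.0125,-0.4125,0],
  [0.0075,0.0125,-0.415,0],
  [0.0075,0.0125,-0.415,0],
  [0.0075,0.0125,-0.415,0],
])

```text
time: 14.43
ee_pos: [0.4368, 0.1721, 0.0116]
tcp_rot: [180.0, -0.1, 38.9]
wrist_force: [-0.5, 0.7, 0.7]
opening: 0.0852
grasp_force: 0.0
```

Request:
servo_tool([
  [0,0,0,0],
  [0,0,0,0],
  [0,0,0,0],
  [0,0,0,0],
  [0,0,0,0],
  [0,0,0,0],
  [0,0,0,0],
  [0,0,0,0],
  [0,0,0,0],
], claw=1, force=80)

```text
time: 15.18
ee_pos: [0.4365, 0.1725, 0.0116]
tcp_rot: [179.9, -0.1, 39.0]
wrist_force: [-1.3, -2.1, 7.1]
opening: 0.0418
grasp_force: 82.5
```

Scaled: 19.5 cm / 40 = 0.4875, -6.5 cm / 40 = -0.1625, 0.944 rad / 4 = 0.236.

Request:
servo_tool([
  [0,0,0.1,0],
  [0,0,0.2,0],
  [0,0,0.3,0],
  [0.075,-0.025,0.375,0.025],
  [0.4875,-0.1625,0.375,0.236],
  [0.4875,-0.1625,0.375,0.236],
  [0.4875,-0.1625,0.375,0.236],
  [0.4875,-0.1625,0.375,0.236],
  [0.4875,-0.1625,0.375,0.236],
  [0.4875,-0.1625,0.375,0.236],
  [0.4875,-0.1625,0.375,0.236],
  [0.4875,-0.1625,0.375,0.236],
  [0.4875,-0.1625,0.375,0.236],
  [0.4875,-0.1625,0.375,0.236],
  [0.4875,-0.1625,0.375,0.236],
])

```text
time: 16.43
ee_pos: [0.6305, 0.1075, 0.1604]
tcp_rot: [180.0, -0.0, 93.0]
wrist_force: [0.0, 0.9, -3.7]
opening: 0.0419
grasp_force: 84.8
```

Run:
```python
from h import *
ob,im=wsnap('w6.png'); print(ob['time'],ob['ee_pos'],ob['tcp_rot'])
s=.0005;x1,y1=.71,.22
cv2.imwrite('pics/w6o.png',wortho(im,ob,.009,x1,y1,460,330,s))
```

```text
16.4333 [0.63053308 0.10747983 0.16036979] [ 1.79999224e+02 -9.71316895e-04  9.29812127e+01]
```

View pics/w6o.png

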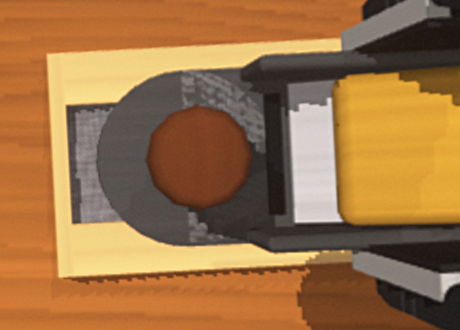

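Scaled: -14.65 cm / 40 = -0.3663, -14.6 cm / 40 = -0.365.

Request:
servo_tool([
  [0.0025,0,-0.1,0],
  [0.0025,0,-0.2,0],
  [0.0025,0,-0.2875,0],
  [0.0025,0,-0.325,0],
  [0.0025,0,-0.35,0],
  [0.0025,0,-0.36,0],
  [0.0025,0,-0.3625,0],
  [0.0025,0,-0.365,0],
  [0.0025,0,-0.3663,0],
  [0.0025,0,-0.3663,0],
  [0.0025,0,-0.3663,0],
])

```text
time: 17.4
ee_pos: [0.6323, 0.1074, 0.0148]
tcp_rot: [179.9, -0.0, 93.1]
wrist_force: [-0.7, -0.0, -4.5]
opening: 0.0417
grasp_force: 84.7
```

Scaled: -0.1 cm / 40 = -0.0025.

Request:
servo_tool([
  [0,0,-0.0025,0],
  [0,0,-0.0025,0],
  [0,0,-0.0025,0],
])

```text
time: 17.65
ee_pos: [0.6323, 0.1074, 0.0147]
tcp_rot: [179.9, -0.0, 93.1]
wrist_force: [-2.8, -0.9, 6.8]
opening: 0.0417
grasp_force: 85.9
```

Request:
servo_tool([
  [0,0,0,0],
  [0,0,0,0],
  [0,0,0,0],
  [0,0,0,0],
  [0,0,0,0],
  [0,0,0,0],
  [0,0,0,0],
], claw=0)

```text
time: 18.23
ee_pos: [0.6318, 0.1073, 0.0127]
tcp_rot: [-180.0, 0.0, 93.1]
wrist_force: [-0.3, 0.0, -0.6]
opening: 0.0858
grasp_force: 0.0
```

Scaled: -23.6 cm / 40 = -0.59, 21.5 cm / 40 = 0.5375.

Request:
servo_tool([
  [0,0,0.1,0],
  [0,0,0.2,0],
  [0,0,0.3,0],
  [-0.075,0.075,0.375,0],
  [-0.59,0.5375,0.4,0],
  [-0.59,0.5375,0.4,0],
  [-0.59,0.5375,0.4,0],
  [-0.59,0.5375,0.4,0],
  [-0.59,0.5375,0.4,0],
  [-0.59,0.5375,0.4,0],
  [-0.59,0.5375,0.4,0],
  [-0.59,0.5375,0.4,0],
  [-0.59,0.5375,0.4,0],
  [-0.59,0.5375,0.4,0],
  [-0.59,0.5375,0.4,0],
])

```text
time: 19.48
ee_pos: [0.3964, 0.3217, 0.1727]
tcp_rot: [-180.0, 0.0, 93.0]
wrist_force: [0.7, 0.0, -0.9]
opening: 0.0851
grasp_force: 0.0
```

Run:
```python
from h import *
ob,im=wsnap('w7.png'); print(ob['time'],ob['ee_pos'],ob['tcp_rot'])
s=.0005;x1,y1=.48,.47
o=wortho(im,ob,.028,x1,y1,460,330,s);cv2.imwrite('pics/w7o.png',o)
rects('wax',o,s,x1,y1,lambda h:(h[...,1]<70)&(h[...,2]>110))
```

```text
19.4833 [0.39639687 0.32172539 0.17265027] [-1.79999621e+02  1.52297436e-02  9.30347177e+01]
wax c 396.0 325.0 size 59.4 59.4 long 135.0
wax c 393.2 431.8 size 58.5 58.5 long 0.0
wax c 329.8 246.8 size 12.5 22.5 long 0.0
```

View pics/w7o.png

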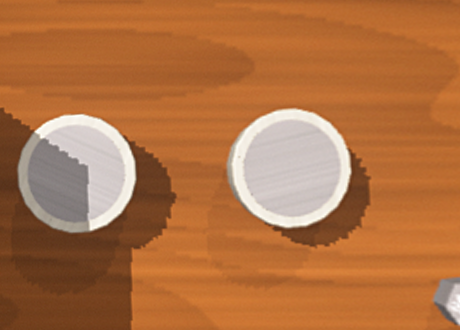

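The right-hand tin (290,168 in this view) measures (0.396, 0.325), and the look-alike is well clear at (76,173).

Scaled: -16.6 cm / 40 = -0.415, -16.5 cm / 40 = -0.4125.

Request:
servo_tool([
  [0,0.0075,-0.1,0],
  [0,0.0075,-0.2,0],
  [0,0.0075,-0.3,0],
  [0,0.0075,-0.375,0],
  [0,0.0075,-0.4125,0],
  [0,0.0075,-0.415,0],
  [0,0.0075,-0.415,0],
  [0,0.0075,-0.415,0],
])

```text
time: 20.2
ee_pos: [0.3969, 0.3254, 0.0082]
tcp_rot: [179.9, -0.1, 93.0]
wrist_force: [-0.4, 0.7, -0.2]
opening: 0.086
grasp_force: 0.0
```

Request:
servo_tool([
  [0,0,0,0],
  [0,0,0,0],
  [0,0,0,0],
  [0,0,0,0],
  [0,0,0,0],
  [0,0,0,0],
  [0,0,0,0],
], claw=1, force=40)

```text
time: 20.78
ee_pos: [0.3965, 0.3258, 0.0086]
tcp_rot: [179.9, -0.1, 93.1]
wrist_force: [-1.6, -2.1, 8.1]
opening: 0.0584
grasp_force: 42.0
```

Scaled: 17.9 cm / 40 = 0.4475, 15 cm / 40 = 0.375.

Request:
servo_tool([
  [0,0,0.1,0],
  [0,0,0.2,0],
  [0,0,0.3,0],
  [0.075,0.0175,0.375,0],
  [0.175,0.0425,0.375,0],
  [0.4475,0.105,0.375,0],
  [0.4475,0.105,0.375,0],
  [0.4475,0.105,0.375,0],
  [0.4475,0.105,0.375,0],
  [0.4475,0.105,0.375,0],
  [0.4475,0.105,0.375,0],
  [0.4475,0.105,0.375,0],
])

```text
time: 21.78
ee_pos: [0.574, 0.3673, 0.1577]
tcp_rot: [180.0, -0.0, 93.1]
wrist_force: [-0.1, -0.1, -0.1]
opening: 0.0582
grasp_force: 44.3
```

Run:
```python
from h import *
ob,im=wsnap('w8.png'); print(ob['time'],ob['ee_pos'],ob['tcp_rot'])
s=.0005;x1,y1=.65,.48
cv2.imwrite('pics/w8o.png',wortho(im,ob,.009,x1,y1,460,330,s))
```

```text
21.7833 [0.57403543 0.36734638 0.15770996] [ 1.79964374e+02 -2.38204663e-02  9.31198220e+01]
```

View pics/w8o.png

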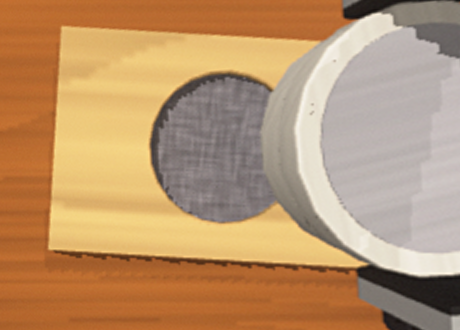

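Scaled: -14.65 cm / 40 = -0.3663, -14.6 cm / 40 = -0.365.

Request:
servo_tool([
  [0.005,0,-0.1,0],
  [0.005,0,-0.2,0],
  [0.005,0,-0.2875,0],
  [0.005,0,-0.325,0],
  [0.005,0,-0.35,0],
  [0.005,0,-0.3575,0],
  [0.005,0,-0.3625,0],
  [0.005,0,-0.365,0],
  [0.005,0,-0.3663,0],
  [0.005,0,-0.3663,0],
  [0.005,0,-0.3663,0],
])

```text
time: 22.75
ee_pos: [0.5774, 0.3678, 0.0118]
tcp_rot: [179.9, -0.1, 93.1]
wrist_force: [-0.6, -0.7, 3.6]
opening: 0.0582
grasp_force: 44.8
```

In contact with the floor at 3.6 N. Releasing, then retreating to clear the view.

Request:
servo_tool([
  [0,0,0,0],
  [0,0,0,0],
  [0,0,0,0],
  [0,0,0,0],
  [0,0,0,0],
  [0,0,0,0],
], claw=0)

```text
time: 23.25
ee_pos: [0.5767, 0.3673, 0.0102]
tcp_rot: [-180.0, 0.0, 93.1]
wrist_force: [0.6, -1.0, -0.1]
opening: 0.0854
grasp_force: 0.0
```

Request:
servo_tool([
  [0,0,0.1,0],
  [0,0,0.2,0],
  [0,0,0.3,0],
  [-0.075,-0.025,0.375,0],
  [-0.625,-0.3,0.45,0],
  [-0.625,-0.3,0.45,0],
  [-0.625,-0.3,0.45,0],
  [-0.625,-0.3,0.45,0],
  [-0.625,-0.3,0.45,0],
  [-0.625,-0.3,0.45,0],
  [-0.625,-0.3,0.45,0],
  [-0.625,-0.3,0.45,0],
  [-0.625,-0.3,0.45,0],
  [-0.625,-0.3,0.45,0],
])

```text
time: 24.42
ee_pos: [0.3274, 0.2477, 0.19]
tcp_rot: [-180.0, 0.0, 93.1]
wrist_force: [-0.2, -0.3, 0.0]
opening: 0.0853
grasp_force: 0.0
```

Run:
```python
from h import *
im=save('top','top1.png')[:,:,::-1]; sc=save('scene','scene1.png')[:,:,::-1]
o=ortho(np.ascontiguousarray(im),'top',.009,.71,.47,800,270,.00125)
cr=cv2.resize(np.ascontiguousarray(sc[180:360,70:490]),(760,326),interpolation=cv2.INTER_CUBIC)
cv2.imwrite('pics/fin.png',np.vstack([o,np.pad(cr,((0,0),(0,40),(0,0)))]))
print(get_obs()['time'])
```

```text
24.5167
```

View pics/fin.png

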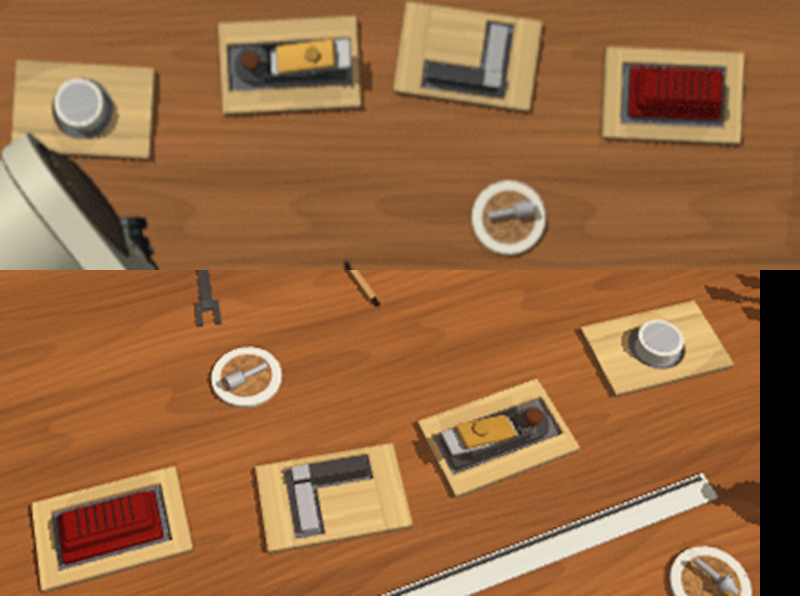

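All four tools sit in their recesses: tin (82,103), plane (292,62), square (470,65) and block (676,93). The coaster hasn't moved, at (508,217).

```bash
python3 -c "
from workcell import *
print(job_done())"
```

```text
the job is handed in; nothing more can be done
None
```

The plane, sanding block, try square and wax tin are each in their fitted trays and down on the recess floor, judging by the final pictures and the contact forces. The coaster was not moved, and the job is handed in at about 25 s of the 115 s allowed.

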